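# Bring the ramekin before the lens and hold the photo carousel

## Robot

A 6-joint arm with a two-finger parallel gripper is mounted at the origin on a cart in front of the work surface, level with it; the furniture and walls round the work are solid. World frame = base frame: x ahead of the robot, y to its left, z up, the work surface at z = 0. Lengths are in m, angles in rad, forces in N, time in s.
With the tool pointing down it reaches from about 0.3 to 0.875 m from the base axis. Payload 6.4 kg.
Tool frame: the origin (TCP) lies at the very end of the fingers, on their centre line; the grasp point (between the pads) lies env.grip_depth behind it (env.grip_depth is the distance from the TCP to the grasp point, in m); z points along the fingers, y is the line along which they close (so a half turn about z gives the same grasp; the last joint's range is limited). The gripper opens to 88 mm and grips with 3 to 60 N. Pads are 18 mm wide; open, the fingers measure 123 mm over their backs; the gripper's body (75 mm by 187 mm) begins 45 mm behind the grasp point.
Start: joints at [0.991, 0.181, 1.607, -0, 1.354, -0.206], TCP at [0.21, 0.535, 0.239] pointing down, gripper open.
Joint ranges: [-2.99, 2.99], [-0.89, 2.07], [0.3, 2.58], [-1.14, 4.28], [0, 2.63], [-3.12, 3.12]. Speed limits (rad/s): [2.57, 2.57, 3.01, 3.14, 3.14, 3.14].

## Interface

Orientations are given as a unit quaternion [w, x, y, z].
In Python, from cell import env, imaging, spotter gives the robot as it stands.
- The arm moves only by the tool servo_tool, never from a script. Its arguments are lists of equal length, an entry for each row: "hand": the closure, from 0 (fully open) to 1 (shut); "translation": the shift along the world's x, y, z in m, a list of three; "turn": the turn, a rotation vector about the world's x, y, z in degrees, a list of three. In form: {"hand": [hand, ...], "translation": [[dx, dy, dz], ...], "turn": [[rx, ry, rz], ...]}. A call has 1 to 8 rows; each row shifts and turns the commanded pose from where the row before left it; what a row does not reach is not made up. A row lasts 1/12 s, in which the tool goes at most 41.7 mm and 7.16 degrees, less where a joint would pass 70% of its speed; a pose out of reach is approached as far as the arm can. A call is refused whole if a number of a shift passes 0.0417 or a number of a turn 7.16, either way. A call with a gripper value outside its range is refused whole. The fingers move at their own pace and stop on an object; the grip force is fixed at half the most. Time passes only in rows, so rows that do not move let the fingers close. It gives the time, the measured TCP pose, the force, the opening and the grip force at its end, in the units of the state.
- env.observe(): the state, without advancing time (a new reading comes with each control period).
- imaging.capture(name): name is "scene" or "top" or "wrist"; returns (picture, depth): 384x512x3 uint8, red, green, blue; 384x512 float32, m along the optical axis (not along the pixel's ray), 0 where there is no reading.
- imaging.camera_model(name): a dict with "mtx" (3x3 intrinsics, pixels), "distortion" ([k1, k2, p1, p2, k3] as OpenCV has them; the pictures are not rectified), "R" (3x3) and "t" (3): a world point X has camera coordinates R X + t. Camera axes: x right, y down, z forward; pixel columns grow to the right and rows downward; lengths in m; the calibration is good to about 2 mm. A picture is of the moment at which its call begins: read the wrist's pose just before it. camera_model takes no time and is no camera call; for the wrist camera it gives the pose at the moment of the call.
- env.hand_in(): hands the job in; it is judged then, once.
Trained networks look in the newest picture that a camera, given by its name, has taken for a name from the list of things; names that differ only in an ending like _2 or _b are one class to them, and where a whole thing is asked for, a point or a joint stands for the part that bears it (a point fixed in the world has none). Each returns a list of dicts, best first, with "score" (0 to 1); they miss things now and then, are a little off and sometimes report something else, mostly with a low value. They report only what shows in the picture. A call takes as long as a camera call. They do not tell look-alikes from the thing itself.
- spotter.search_frame(camera, label): "point" ([x, y, z] in m, in world coordinates, good to about 4 mm: the middle of the surface that is visible of it).
The state is a dict: "time": time; "q": joint angles; "joint_velocities": joint speeds; "tau": joint torques, N m; "ee_pos": TCP position; "ee_rot": TCP orientation; "contact_force": force on the tool from outside, world axes, zero at the start; "ft_torque": the same for the moment, N m; "gripper_width": finger opening in m; "grasp_force": force on a finger pad.
Only numpy, scipy, OpenCV 4.12 (cv2) and the standard library are available. Lean on these libraries where they do the work, as an engineer would, in place of code of your own. Each camera call takes 0.05 s, during which the arm holds its last target. There are 200 camera calls.

## Task

The ribbed ramekin, the one piece on the photo carousel without a handle, is next to have its condition picture taken. First push the camera along its rail towards the carousel until its carriage is fully home against the stop, then turn the carousel by its centre handle until the ramekin stands squarely in front of the lens, and keep the handle gripped so that the free-running carousel is held still for the exposure: finish while holding it, do not let go. Do not touch the crockery, keep it all standing in its places, and leave the clipboard, marker and teacup alone.

Things in the scene. Friction and masses are not known exactly. Their poses are not given: they have to be found in the camera images.
- station: Fixed photo station: grey T-shaped baseboard 12 mm thick, 600 mm long, 244 mm wide under the carousel and 112 mm under the rail, with carousel, camera rail and, 168 mm behind the axis, a white backdrop 230 mm wide, top 162 mm above the worktop. Origin: on the carousel's axis, at worktop height. x runs level from that axis along the middle of the rail to the camera; the lens looks along -x, straight at the axis. z up
- camera_carriage (a joint): Travel of the camera carriage, m: 0 at the rear, 0.100 fully home against the rubber stops at the carousel end (it moves along the station's -x as it grows). Starts at 0 to 0.05, slides with about 1.5 N of friction and stays where it is left
- carriage_knob (a point): Middle of the black upright push knob on the carriage, behind the camera: round post 18 mm in diameter, black part 39 mm high, centre 78 mm and top 97 mm above the worktop, free on both sides and behind. Camera body (98 mm wide, top 99 mm above the worktop) begins 40 mm from the knob's axis. Fully home, the knob's axis is 266 mm from the carousel's axis. Axes as the station's
- lens_front (a point): Centre of the front glass of the camera lens (barrel 55 mm in diameter), 62 mm above the worktop. Axes as the station's
- carousel: Round white deck, 256 mm in diameter, on a nearly frictionless upright bearing, turning freely either way (pushed, it coasts). Origin: on the axis, at the deck's underside, 22 mm above the worktop; z up. Four black rubber seats, 82 mm in diameter, lie 80 mm from the axis at 0, 90, 180 and 270 degrees from its x axis, top 33.5 mm above the worktop, with one loose piece of crockery on each
- carousel_handle (a point): Centre of the black grip on the carousel's centre stem: a bar 56 mm long (its x axis), 15 mm thick (its y axis), 32 mm high, centre 145 mm above the worktop, fixed to the deck and turning with it; its underside is 129 mm above the worktop, higher than all the crockery (96 mm)
- ramekin_center (a point): Centre, half-way up, of the ramekin: low ribbed round white pot, 68 mm in diameter, 36 mm high, the only piece on the carousel without a handle. Which seat it stands on varies
- mug_center (a point): Centre of the bounding box, half-way up, of the straight-sided mug, 68 mm across, 90 mm with handle, 62 mm high, loose on a carousel seat
- cup_a_center (a point): Centre of the bounding box, half-way up, of the larger round-bellied cup, 74 mm across, 96 mm with handle, 56 mm high, loose on a carousel seat
- cup_b_center (a point): Centre of the bounding box, half-way up, of the slightly smaller round-bellied cup, 72 mm across, 94 mm with handle, 54 mm high, loose on a carousel seat
- clipboard: Bystander: clipboard with a paper list, 190 x 120 x 11 mm, lying on the worktop beyond the camera end; origin at the centre of its underside
- marker: Bystander: felt marker, 126 mm long, 18 mm thick, lying on the worktop beyond the camera end; origin at the centre of its underside
- teacup: Bystander: teacup, 70 x 92 x 50 mm with handle, standing on the worktop beyond the backdrop; origin at the centre of its underside
Things that resemble listed ones, but are neither listed nor needed, are in the scene too. Leave any turquoise look-alike of the part that bears mug_center alone.

How it is judged:
On the way, in this order (a step that is already met when the one before it is completed fails the run):
1. the camera carriage is fully home against the stop at the carousel end (value of joint camera_carriage above 0.097 m), for 0.2 s.
2. the ramekin stands squarely in front of the lens, the carousel gripped and at rest (x of ramekin_center in the frame of station above 0.065 m and y of ramekin_center in the frame of station between -0.009 and 0.009 m and contact force between the fingers and carousel above 1 N and angular speed of carousel below 0.06 rad/s), for 0.3 s.
At the end, for the whole second after the job is handed in: The fingers still grip the carousel (more than 1 N) and it is at rest; the ramekin's centre is within 9 mm of the lens's line of sight on the camera side of the axis; the carriage is within 3 mm of its stop; all four pieces stand upright on their seats (within 15 mm of the seats' circle) (all of step 2 and value of joint camera_carriage above 0.097 m and angle between each of ramekin_center, mug_center, cup_a_center, cup_b_center's own z axis and vertical below 0.12 rad and horizontal distance between ramekin_center and carousel between 0.065 and 0.095 m and horizontal distance between mug_center and carousel between 0.065 and 0.095 m and horizontal distance between cup_a_center and carousel between 0.065 and 0.095 m and horizontal distance between cup_b_center and carousel between 0.065 and 0.095 m); the arm keeps its last pose, push and grip.
It fails at once if the robot touches the crockery on the carousel (contact force between any of the arm, the fingers and ramekin above 1.5 N or contact force between any of the arm, the fingers and mug above 1.5 N or contact force between any of the arm, the fingers and cup_a above 1.5 N or contact force between any of the arm, the fingers and cup_b above 1.5 N).
It fails at once if a piece on the carousel tips over (angle between any of ramekin_center, mug_center, cup_a_center, cup_b_center's own z axis and vertical above 0.4 rad).
It fails at once if the clipboard, marker or teacup is moved (distance of any of clipboard, marker, teacup from where it was at the start of the episode above 0.02 m).
It also fails if it takes over 67 s, if anything falls off the work surface, if the arm or the gripper's body presses on something with over 40 N, if the wrist force passes 120 N, or if a joint passes its speed limit or range.

## Working session

There is one attempt and no reset: what is moved stays moved. The work goes in short steps, Python scripts to look and compute and a tool call to move; the robot and the scene stay as the last step left them, time stands still between calls to the robot, and variables do not carry over. Pictures are saved under pics/ and viewed, at most 10 in all, crops included, and the job is handed in when it is done.

Besides the shell and the picture viewer there is one more tool, called after "Request:" as name(argument=value, ...), one argument or row to a line, values as JSON. servo_tool: Moves the arm, as the interface text tells. Its arguments: {"type":"object","properties":{"hand":{"type":"array"},"translation":{"type":"array"},"turn":{"type":"array"}},"required":["hand","translation","turn"]}

```bash
mkdir -p pics; ls; cat > h.py <<'E'
from cell import env, imaging, spotter
import numpy as np, cv2
def cloud(n):
    p,d=imaging.capture(n); m=imaging.camera_model(n)
    K=np.array(m["mtx"]);D=np.array(m["distortion"]);R=np.array(m["R"]);t=np.array(m["t"])
    v,u=np.mgrid[0:384,0:512]
    q=cv2.undistortPoints(np.stack([u,v],-1).reshape(-1,1,2).astype(np.float32),K,D).reshape(384,512,2)
    c=np.dstack([q[...,0]*d,q[...,1]*d,d])
    X=(c-t)@R
    X[d==0]=np.nan
    return p,X
E
python3 - <<'E'
from h import *
s=env.observe(); print(s["time"],s["ee_pos"],s["ee_rot"],env.grip_depth)
for n in("scene","top"):
    p,X=cloud(n); cv2.imwrite(f"pics/{n}.png",p[...,::-1]); np.save(n,X)
    for l in("carousel_handle","carriage_knob","ramekin_center","mug_center","cup_a_center","lens_front","carousel"):
        print(n,l,[(np.round(r["point"],3).tolist(),round(r["score"],2)) for r in spotter.search_frame(n,l)[:4]])
E
```

```text
pics
0.0 [0.20964858 0.53484272 0.23780126] [-3.44001901e-04  1.85834202e-01  9.82580723e-01 -8.08832914e-04] 0.0187
scene carousel_handle [([0.457, -0.125, 0.035], 0.94)]
scene carriage_knob [([0.503, 0.161, 0.075], 0.55)]
scene ramekin_center [([0.54, -0.176, 0.049], 0.58)]
scene mug_center [([0.456, -0.417, 0.04], 0.79), ([0.427, 0.492, 0.004], 0.71), ([0.417, -0.058, 0.074], 0.67)]
scene cup_a_center [([0.438, -0.165, 0.072], 0.77)]
scene lens_front [([0.5, 0.156, 0.074], 0.66)]
scene carousel [([0.459, -0.126, 0.03], 0.66)]
top carousel_handle [([0.485, -0.114, 0.03], 0.72)]
top carriage_knob [([0.523, 0.183, 0.082], 0.94)]
top ramekin_center [([0.534, -0.183, 0.039], 0.66)]
top mug_center [([0.451, -0.429, 0.023], 0.9), ([0.482, -0.116, 0.029], 0.65), ([0.418, -0.058, 0.043], 0.64), ([0.506, 0.023, 0.012], 0.23)]
top cup_a_center [([0.431, -0.175, 0.053], 0.76)]
top lens_front [([0.52, 0.188, 0.083], 0.66)]
top carousel [([0.482, -0.118, 0.035], 0.59)]
```

View pics/scene.png

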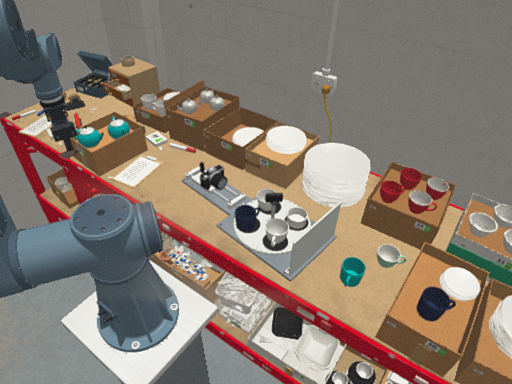

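View pics/top.png

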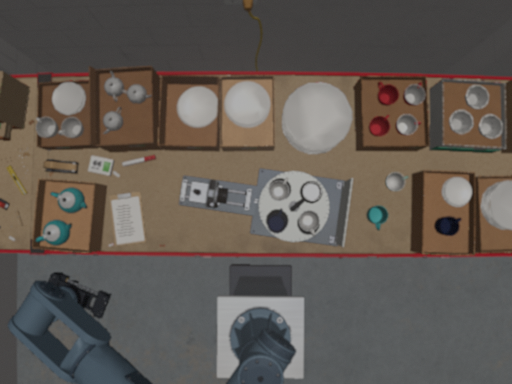

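The top view shows the camera at about (212,194) and the carousel at about (294,206). On its seats are the ramekin, a ring with no handle, at (311,190), cups at (280,188) and (308,222), and the navy mug at (277,221). The turquoise mug at (376,215) is the look-alike. The ramekin is the only carousel piece without a handle. I'll confirm that in an enlarged crop and measure the geometry from depth.

```bash
python3 - <<'E'
from h import *
p=cv2.imread("pics/top.png"); cv2.imwrite("pics/crop.png",cv2.resize(p[160:255,170:360],None,fx=4,fy=4,interpolation=cv2.INTER_CUBIC))
for n in("top","scene"):
    X=np.load(n+".npy"); P=X.reshape(-1,3)
    def sel(c,r,a,b): return P[(np.hypot(P[:,0]-c[0],P[:,1]-c[1])<r)&(P[:,2]>a)&(P[:,2]<b)]
    c=np.array([.485,-.116])
    h=sel(c,.06,.125,.175)
    if len(h):
        w,V=np.linalg.eigh(np.cov(h[:,:2].T)); print(n,"handle",len(h),h.mean(0).round(4),h.min(0).round(3),h.max(0).round(3),"dir",np.degrees(np.arctan2(V[1,1],V[0,1])).round(1))
    k=sel((.523,.183),.15,.05,.14)
    print("cam pts",len(k),k.mean(0).round(3),k.min(0).round(3),k.max(0).round(3))
    # backdrop
    b=P[(P[:,0]>.25)&(P[:,0]<.75)&(P[:,1]<-.22)&(P[:,1]>-.36)&(P[:,2]>.11)&(P[:,2]<.175)]
    if len(b):
        w,V=np.linalg.eigh(np.cov(b[:,:2].T)); print("backdrop",len(b),b.mean(0).round(4),"dir",np.degrees(np.arctan2(V[1,1],V[0,1])).round(1),b.min(0).round(3),b.max(0).round(3))
    # base plate z~0.012
    b=P[(np.abs(P[:,2]-.012)<.004)&(P[:,0]>.3)&(P[:,0]<.7)&(P[:,1]>-.32)&(P[:,1]<.35)]
    if len(b): print("plate",len(b),cv2.minAreaRect(b[:,:2].astype(np.float32)))
    # deck
    d=sel(c,.16,.024,.042); print("deck",len(d),cv2.minEnclosingCircle(d[:,:2].astype(np.float32)),np.median(d[:,2]))
X=np.load("top.npy")
print("px",X[206,280:312:4].round(3).tolist()); print(X[194,178:256:4].round(3).tolist())
E
```

```text
top handle 79 [ 0.4838 -0.1183  0.1591] [ 0.463 -0.14   0.126] [ 0.503 -0.097  0.168] dir 130.8
cam pts 494 [0.522 0.163 0.089] [0.477 0.118 0.05 ] [0.575 0.235 0.108]
backdrop 711 [ 0.5971 -0.2722  0.1393] dir -176.2 [ 0.348 -0.358  0.11 ] [ 0.75  -0.22   0.171]
plate 2394 ((0.500232994556427, 0.01578107476234436), (0.6678969860076904, 0.3931717872619629), 89.76976013183594)
deck 2920 ((0.4676463305950165, -0.1002301499247551), 0.15240557491779327) 0.03434374054834753
scene handle 172 [ 0.476  -0.1203  0.147 ] [ 0.457 -0.142  0.126] [ 0.498 -0.095  0.161] dir 130.4
cam pts 509 [0.507 0.162 0.078] [0.467 0.119 0.05 ] [0.567 0.238 0.099]
backdrop 942 [ 0.5414 -0.2761  0.1353] dir -177.4 [ 0.343 -0.359  0.11 ] [ 0.75  -0.22   0.166]
plate 1683 ((0.5438542366027832, 0.02933347225189209), (0.6699890494346619, 0.33371636271476746), 82.15403747558594)
deck 1870 ((0.4779074192047119, -0.0977325588464737), 0.1444016396999359) 0.03186610280574044
px [[0.483, -0.07, 0.039], [0.483, -0.084, 0.034], [0.483, -0.099, 0.036], [nan, nan, nan], [0.48, -0.116, 0.163], [0.484, -0.142, 0.035], [nan, nan, nan], [0.484, -0.171, 0.036]]
[[0.526, 0.307, 0.0], [0.525, 0.286, 0.032], [0.526, 0.275, 0.012], [0.525, 0.256, 0.037], [0.525, 0.242, 0.033], [0.524, 0.226, 0.041], [0.525, 0.212, 0.039], [0.522, 0.191, 0.082], [0.521, 0.175, 0.101], [0.521, 0.161, 0.1], [0.522, 0.148, 0.092], [0.522, 0.135, 0.089], [0.522, 0.12, 0.095], [0.527, 0.112, 0.012], [0.527, 0.097, 0.018], [0.527, 0.083, 0.014], [0.527, 0.068, 0.013], [0.526, 0.053, 0.037], [0.526, 0.038, 0.038], [0.528, 0.024, 0.009]]
```

View pics/crop.png

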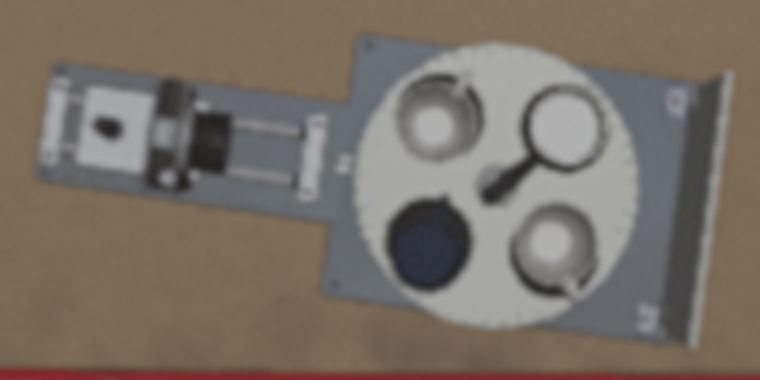

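The crop confirms the ramekin at crop (566,128), with no handle; the other three pieces have handles. The knob is at crop (108,127) and the handle bar runs (485,200)–(535,160). Next I refine the station axis.

```bash
python3 - <<'E'
from h import *
m=imaging.camera_model("top");K=np.array(m["mtx"]);D=np.array(m["distortion"]);R=np.array(m["R"]);t=np.array(m["t"]);C=-R.T@t
print("cam",C.round(3))
def px(u,v,z):
    q=cv2.undistortPoints(np.float32([[[u,v]]]),K,D)[0,0]; r=R.T@np.array([q[0],q[1],1]); return C+r*(z-C[2])/r[2]
cr=lambda x,y,z:px(170+(x+.5)/4-.5,160+(y+.5)/4-.5,z)
a=cr(62,63,.012);b=cr(352,103,.012);c=cr(38,180,.012);d=cr(328,220,.012)
e=cr(361,35,.012);f=cr(322,293,.012)
for n,v in(("top edge",b-a),("bot edge",d-c),("left end",a-c),("carousel left",e-f)):print(n,np.degrees(np.arctan2(v[1],v[0])).round(1),np.linalg.norm(v).round(4))
print("rail end mid",(a+c)/2)
p=cv2.imread("pics/top.png").astype(int); X=np.load("top.npy");P=X.reshape(-1,3)
# knob: dark pixels
g=p.max(2);ys,xs=np.mgrid[0:384,0:512]
k=(g<70)&(xs>190)&(xs<204)&(ys>184)&(ys<199);print("knob",k.sum(),px(xs[k].mean(),ys[k].mean(),.09).round(4), X[k][:, :].round(3)[:12].tolist())
# deck: white pixels hull
w=(p.min(2)>140)&(np.hypot(X[...,0]-.484,X[...,1]+.118)<.145)&(X[...,2]>.02)&(X[...,2]<.045)
pts=np.stack([xs[w],ys[w]],1).astype(np.float32);el=cv2.fitEllipse(cv2.convexHull(pts)); print("deck el",el,px(*el[0],.034).round(4))
r=spot=None
h=P[(np.hypot(P[:,0]-.484,P[:,1]+.118)<.05)&(P[:,2]>.156)&(P[:,2]<.17)];print("handle top",len(h),h.mean(0),cv2.minAreaRect(h[:,:2].astype(np.float32)))
print("ramekin",cr(566,128,.06).round(4),"cups",cr(438,118,.085).round(4),cr(430,245,.085).round(4),cr(553,245,.085).round(4))
E
```

```text
cam [0.438 0.003 1.519]
top edge -97.6 0.2701
bot edge -97.4 0.2692
left end -10.7 0.11
carousel left -8.2 0.2392
rail end mid [0.54062088 0.28922034 0.012     ]
knob 16 [0.5303 0.2238 0.09  ] [[0.535, 0.228, 0.099], [0.535, 0.225, 0.096], [0.536, 0.222, 0.09], [0.532, 0.231, 0.097], [0.531, 0.228, 0.099], [0.532, 0.225, 0.096], [0.532, 0.222, 0.093], [0.533, 0.222, 0.07], [0.528, 0.227, 0.1], [0.528, 0.224, 0.103], [0.528, 0.222, 0.092], [0.53, 0.222, 0.069]]
deck el ((292.76593017578125, 205.81414794921875), (69.31100463867188, 72.71753692626953), 102.12319946289062) [ 0.4843 -0.1161  0.034 ]
handle top 66 [ 0.48402591 -0.11864392  0.16155701] ((0.4838266372680664, -0.11936573684215546), (0.014336921274662018, 0.05205133184790611), 41.587982177734375)
ramekin [ 0.5342 -0.1792  0.06  ] cups [ 0.5406 -0.0643  0.085 ] [ 0.43   -0.0577  0.085 ] [ 0.4306 -0.1647  0.085 ]
```

Axis ≈ (0.484, −0.118), station yaw ≈ 82.4°. The knob is at ≈ (0.530, 0.224), so there is about 79 mm to push. The handle points at the ramekin (≈ −50°), so the carousel needs about +132.5°. First I move behind the knob.

Request:
servo_tool(
  hand=[1, 1, 1, 1, 1, 1, 1, 1],
  translation=[
    [0.03, -0.023, 0],
    [0.03, -0.023, 0],
    [0.03, -0.023, 0],
    [0.03, -0.023, 0],
    [0.03, -0.023, 0],
    [0.03, -0.023, 0],
    [0.03, -0.023, 0],
    [0.03, -0.023, 0],
  ],
  turn=[
    [0, 0, -7],
    [0, 0, -7],
    [0, 0, -7],
    [0, 0, -7],
    [0, 0, -7],
    [0, 0, -7],
    [0, 0, -7],
    [0, 0, -7],
  ],
)

```text
time: 1.47
ee_pos: [0.4512, 0.35, 0.2389]
ee_rot: [0.0, 0.628, 0.778, 0.0]
contact_force: [0.8, 0.3, 0.3]
gripper_width: 0.0368
grasp_force: 0.0
```

Request:
servo_tool(
  hand=[1, 1, 1, 1, 1, 1, 1, 1],
  translation=[
    [0.03, -0.023, 0],
    [0.03, -0.023, 0],
    [0.028, -0.023, 0],
    [0, 0, 0],
    [0, 0, -0.03],
    [0, 0, -0.03],
    [0, 0, 0],
    [0, 0, 0],
  ],
  turn=[
    [0, 0, -7],
    [0, 0, -7],
    [0, 0, -6.2],
    [0, 0, 0],
    [0, 0, 0],
    [0, 0, 0],
    [0, 0, 0],
    [0, 0, 0],
  ],
)

```text
time: 2.13
ee_pos: [0.5364, 0.2821, 0.1772]
ee_rot: [-0.001, 0.752, 0.659, -0.002]
contact_force: [-0.1, 0.4, 0.4]
gripper_width: 0.0007
grasp_force: 0.0
```

Request:
servo_tool(
  hand=[1, 1, 1, 1, 1, 1, 1, 1],
  translation=[
    [0, 0, -0.03],
    [0, 0, -0.03],
    [0, 0, -0.03],
    [0, 0, -0.018],
    [0, 0, 0],
    [-0.003, -0.02, 0],
    [-0.002, -0.015, 0],
    [0, 0, 0],
  ],
  turn=[
    [0, 0, 0],
    [0, 0, 0],
    [0, 0, 0],
    [0, 0, 0],
    [0, 0, 0],
    [0, 0, 0],
    [0, 0, 0],
    [0, 0, 0],
  ],
)

```text
time: 2.8
ee_pos: [0.5343, 0.246, 0.0732]
ee_rot: [0.001, 0.753, 0.658, 0.001]
contact_force: [-0.1, -0.2, -0.7]
gripper_width: 0.0004
grasp_force: 0.0
```

```bash
python3 - <<'E'
from h import *
print(env.observe()["ee_pos"],env.observe()["contact_force"])
p,X=cloud("scene"); cv2.imwrite("pics/s2.png",cv2.resize(p[150:250,160:340,::-1],None,fx=4,fy=4,interpolation=cv2.INTER_CUBIC))
E
```

```text
[0.53426837 0.24601691 0.07318965] [-0.13409327 -0.21273429 -0.74247177]
```

View pics/s2.png

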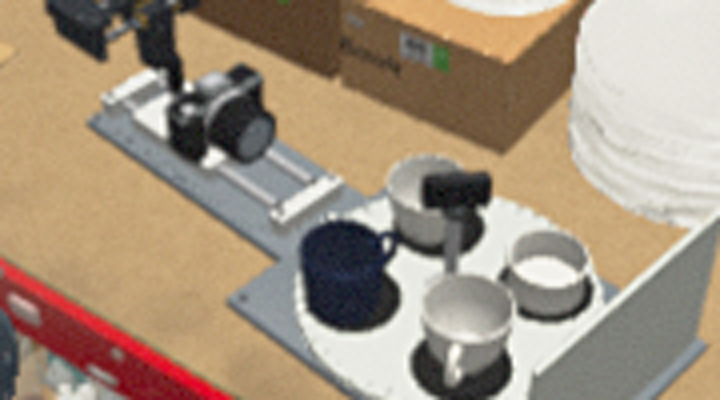

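The fingers are just behind the camera at crop (170,75), in line with the rail. Now I push along (−0.132, −0.991).

Request:
servo_tool(
  hand=[1, 1, 1, 1, 1, 1, 1, 1],
  translation=[
    [-0.0006, -0.005, 0],
    [-0.0013, -0.01, 0],
    [-0.0013, -0.01, 0],
    [-0.0013, -0.01, 0],
    [-0.0013, -0.01, 0],
    [-0.0013, -0.01, 0],
    [-0.0013, -0.01, 0],
    [0, 0, 0],
  ],
  turn=[
    [0, 0, 0],
    [0, 0, 0],
    [0, 0, 0],
    [0, 0, 0],
    [0, 0, 0],
    [0, 0, 0],
    [0, 0, 0],
    [0, 0, 0],
  ],
)

```text
time: 3.52
ee_pos: [0.5239, 0.1801, 0.0703]
ee_rot: [-0.0, 0.753, 0.658, -0.001]
contact_force: [0.0, -0.1, -0.4]
gripper_width: 0.0005
grasp_force: 0.0
```

Request:
servo_tool(
  hand=[1, 1, 1, 1, 1],
  translation=[
    [-0.0005, -0.004, 0],
    [-0.0005, -0.004, 0],
    [-0.0003, -0.002, 0],
    [-0.0003, -0.002, 0],
    [0, 0, 0],
  ],
  turn=[
    [0, 0, 0],
    [0, 0, 0],
    [0, 0, 0],
    [0, 0, 0],
    [0, 0, 0],
  ],
)

```text
time: 3.93
ee_pos: [0.5227, 0.17, 0.0705]
ee_rot: [-0.0, 0.752, 0.659, -0.0]
contact_force: [-0.4, -0.6, 0.5]
gripper_width: 0.0007
grasp_force: 0.0
```

Request:
servo_tool(
  hand=[1, 1, 1, 1, 1],
  translation=[
    [-0.0003, -0.002, 0],
    [-0.0003, -0.002, 0],
    [-0.0003, -0.002, 0],
    [-0.0003, -0.002, 0],
    [0, 0, 0],
  ],
  turn=[
    [0, 0, 0],
    [0, 0, 0],
    [0, 0, 0],
    [0, 0, 0],
    [0, 0, 0],
  ],
)

```text
time: 4.35
ee_pos: [0.5217, 0.1626, 0.0707]
ee_rot: [-0.0, 0.753, 0.658, 0.0]
contact_force: [2.0, 3.5, -3.4]
gripper_width: 0.0005
grasp_force: 2.1
```

```bash
python3 - <<'E'
from h import *
print(env.observe()["ee_pos"],env.observe()["contact_force"])
p,X=cloud("top"); cv2.imwrite("pics/t2.png",cv2.resize(p[160:255,170:360,::-1],None,fx=4,fy=4,interpolation=cv2.INTER_CUBIC))
E
```

```text
[0.52174576 0.16263455 0.07065643] [ 1.97504369  3.54410143 -3.42518421]
```

View pics/t2.png

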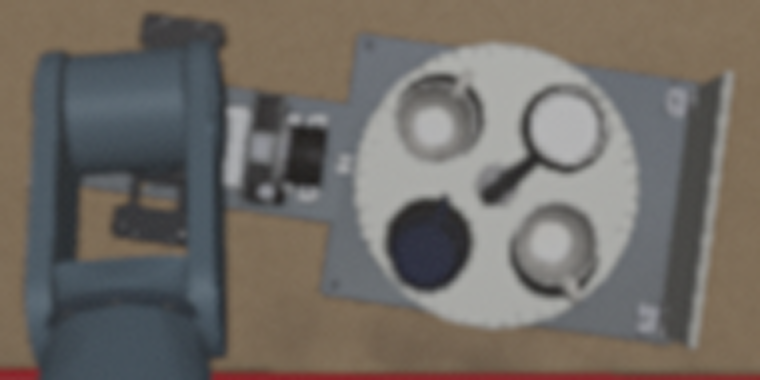

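The carriage now covers the front stop, with the lens front at crop (325,155). The carousel is unchanged. I push a little further until the force rises clearly at the rubber stop.

Request:
servo_tool(
  hand=[1, 1, 1, 1, 1],
  translation=[
    [-0.0003, -0.002, 0],
    [-0.0003, -0.002, 0],
    [0, 0, 0],
    [0, 0, 0],
    [0, 0, 0],
  ],
  turn=[
    [0, 0, 0],
    [0, 0, 0],
    [0, 0, 0],
    [0, 0, 0],
    [0, 0, 0],
  ],
)

```text
time: 4.82
ee_pos: [0.5217, 0.1623, 0.0707]
ee_rot: [-0.002, 0.753, 0.658, 0.003]
contact_force: [4.5, 22.0, -7.3]
gripper_width: 0.0008
grasp_force: 10.5
```

Request:
servo_tool(
  hand=[1, 1, 1, 1, 1],
  translation=[
    [-0.0003, -0.002, 0],
    [-0.0003, -0.002, 0],
    [0, 0, 0],
    [0, 0, 0],
    [0, 0, 0],
  ],
  turn=[
    [0, 0, 0],
    [0, 0, 0],
    [0, 0, 0],
    [0, 0, 0],
    [0, 0, 0],
  ],
)

```text
time: 5.23
ee_pos: [0.5217, 0.1621, 0.0708]
ee_rot: [-0.003, 0.753, 0.658, 0.006]
contact_force: [7.8, 38.8, -12.1]
gripper_width: 0.0003
grasp_force: 19.2
```

The carriage is firmly home: force rises at the stop with no motion. I retreat, lift and move over to the handle, turning −132.5°.

Request:
servo_tool(
  hand=[1, 1, 1, 1, 1, 1, 1, 1],
  translation=[
    [0.002, 0.018, 0],
    [0.003, 0.02, 0],
    [0, 0, 0],
    [0, 0, 0.035],
    [0, 0, 0.035],
    [0, 0, 0.035],
    [0, 0, 0.035],
    [0, 0, 0.035],
  ],
  turn=[
    [0, 0, 0],
    [0, 0, 0],
    [0, 0, 0],
    [0, 0, 0],
    [0, 0, 0],
    [0, 0, -7],
    [0, 0, -7],
    [0, 0, -7],
  ],
)

```text
time: 5.9
ee_pos: [0.5252, 0.1912, 0.2475]
ee_rot: [0.0, 0.862, 0.508, -0.0]
contact_force: [1.1, 0.5, 0.2]
gripper_width: 0.0008
grasp_force: 0.0
```

Request:
servo_tool(
  hand=[0, 0, 0, 0, 0, 0, 0, 0],
  translation=[
    [-0.003, -0.025, 0],
    [-0.003, -0.025, 0],
    [-0.003, -0.025, 0],
    [-0.003, -0.025, 0],
    [-0.003, -0.025, 0],
    [-0.003, -0.025, 0],
    [-0.003, -0.025, 0],
    [-0.003, -0.025, 0],
  ],
  turn=[
    [0, 0, -7],
    [0, 0, -7],
    [0, 0, -7],
    [0, 0, -7],
    [0, 0, -7],
    [0, 0, -7],
    [0, 0, -7],
    [0, 0, -7],
  ],
)

```text
time: 6.57
ee_pos: [0.5008, -0.0098, 0.2459]
ee_rot: [0.001, 0.999, 0.044, -0.0]
contact_force: [1.0, 0.2, 0.0]
gripper_width: 0.0513
grasp_force: 0.0
```

Request:
servo_tool(
  hand=[0, 0, 0, 0, 0, 0, 0, 0],
  translation=[
    [-0.003, -0.025, 0],
    [-0.003, -0.025, 0],
    [-0.003, -0.025, 0],
    [-0.003, -0.025, 0],
    [0, 0, 0],
    [0, 0, 0],
    [0, 0, 0],
    [0, 0, 0],
  ],
  turn=[
    [0, 0, -7],
    [0, 0, -7],
    [0, 0, -7],
    [0, 0, -7],
    [0, 0, -7],
    [0, 0, -7],
    [0, 0, -7],
    [0, 0, 0],
  ],
)

```text
time: 7.23
ee_pos: [0.4889, -0.1088, 0.2457]
ee_rot: [0.0, 0.927, -0.374, -0.0]
contact_force: [0.4, 0.4, -1.6]
gripper_width: 0.0882
grasp_force: 0.0
```

```bash
python3 - <<'E'
from h import *
s=env.observe();print(s["time"],s["ee_pos"],s["ee_rot"],s["q"],s["gripper_width"])
p,X=cloud("wrist"); cv2.imwrite("pics/w1.png",p[...,::-1]);P=X.reshape(-1,3)
h=P[(np.hypot(P[:,0]-.484,P[:,1]+.118)<.06)&(P[:,2]>.15)&(P[:,2]<.172)]
print(len(h))
if len(h):print(h.mean(0),cv2.minAreaRect(h[:,:2].astype(np.float32)))
p,X=cloud("scene");P=X.reshape(-1,3)
E
```

```text
7.2333 [ 0.48890925 -0.10881393  0.24571524] [ 4.89495123e-04  9.27405922e-01 -3.74056147e-01 -1.25634949e-04] [-4.55772847e-01  6.80323193e-03  1.78126914e+00 -1.01850796e-03
  1.35370019e+00  1.88200072e+00] 0.0882450916395724
1293
[ 0.48449111 -0.1202485   0.15968261] ((0.48286208510398865, -0.11916492879390717), (0.015200209803879261, 0.054600492119789124), 40.458595275878906)
```

View pics/w1.png

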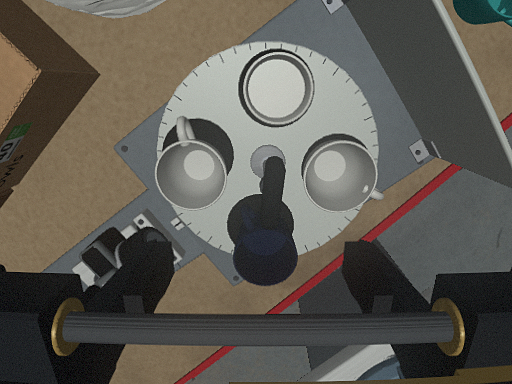

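The wrist view shows the handle at (270,180–230), in line with the ramekin at (279,88) and clear of the fingers. The handle centre is (0.483, −0.119) at −49.5°. I descend and grip.

Request:
servo_tool(
  hand=[0, 0, 0, 0, 0, 0, 0, 0],
  translation=[
    [-0.0055, -0.0103, 0],
    [0, 0, 0],
    [0, 0, -0.03],
    [0, 0, -0.03],
    [0, 0, -0.03],
    [0, 0, -0.02],
    [0, 0, -0.005],
    [0, 0, 0],
  ],
  turn=[
    [0, 0, -5.6],
    [0, 0, 0],
    [0, 0, 0],
    [0, 0, 0],
    [0, 0, 0],
    [0, 0, 0],
    [0, 0, 0],
    [0, 0, 0],
  ],
)

```text
time: 8.0
ee_pos: [0.483, -0.1173, 0.1293]
ee_rot: [-0.0, 0.91, -0.415, -0.002]
contact_force: [0.7, -0.1, 0.0]
gripper_width: 0.0882
grasp_force: 0.0
```

Request:
servo_tool(
  hand=[1, 1, 1, 1, 1, 1, 1, 1],
  translation=[
    [0, 0, 0],
    [0, 0, 0],
    [0, 0, 0],
    [0, 0, 0],
    [0, 0, 0],
    [0, 0, 0],
    [0, 0, 0],
    [0, 0, 0],
  ],
  turn=[
    [0, 0, 0],
    [0, 0, 0],
    [0, 0, 0],
    [0, 0, 0],
    [0, 0, 0],
    [0, 0, 0],
    [0, 0, 0],
    [0, 0, 0],
  ],
)

```text
time: 8.67
ee_pos: [0.4841, -0.118, 0.1308]
ee_rot: [0.0, 0.909, -0.416, 0.0]
contact_force: [0.4, -0.2, -0.0]
gripper_width: 0.037
grasp_force: 0.0
```

Request:
servo_tool(
  hand=[1, 1, 1, 1, 1, 1, 1, 1],
  translation=[
    [0, 0, 0],
    [0, 0, 0],
    [0, 0, 0],
    [0, 0, 0],
    [0, 0, 0],
    [0, 0, 0],
    [0, 0, 0],
    [0, 0, 0],
  ],
  turn=[
    [0, 0, 0],
    [0, 0, 0],
    [0, 0, 0],
    [0, 0, 0],
    [0, 0, 0],
    [0, 0, 0],
    [0, 0, 0],
    [0, 0, 0],
  ],
)

```text
time: 9.33
ee_pos: [0.483, -0.119, 0.1309]
ee_rot: [0.001, 0.909, -0.416, -0.001]
contact_force: [-6.9, -3.0, 4.6]
gripper_width: 0.0146
grasp_force: 76.3
```

Gripped at 14.6 mm, the bar's thickness. I turn +132.5° smoothly.

Request:
servo_tool(
  hand=[1, 1, 1, 1, 1, 1, 1, 1],
  translation=[
    [0, 0, 0],
    [0, 0, 0],
    [0, 0, 0],
    [0, 0, 0],
    [0, 0, 0],
    [0, 0, 0],
    [0, 0, 0],
    [0, 0, 0],
  ],
  turn=[
    [0, 0, 0.5],
    [0, 0, 1],
    [0, 0, 2],
    [0, 0, 3],
    [0, 0, 3],
    [0, 0, 3],
    [0, 0, 3],
    [0, 0, 3],
  ],
)

```text
time: 10.0
ee_pos: [0.4831, -0.1189, 0.1309]
ee_rot: [0.001, 0.965, -0.264, -0.001]
contact_force: [-6.3, -2.9, 4.5]
gripper_width: 0.0145
grasp_force: 76.2
```

Request:
servo_tool(
  hand=[1, 1, 1, 1, 1, 1, 1, 1],
  translation=[
    [0, 0, 0],
    [0, 0, 0],
    [0, 0, 0],
    [0, 0, 0],
    [0, 0, 0],
    [0, 0, 0],
    [0, 0, 0],
    [0, 0, 0],
  ],
  turn=[
    [0, 0, 3],
    [0, 0, 3],
    [0, 0, 3],
    [0, 0, 3],
    [0, 0, 3],
    [0, 0, 3],
    [0, 0, 3],
    [0, 0, 3],
  ],
)

```text
time: 10.67
ee_pos: [0.4832, -0.1186, 0.1309]
ee_rot: [0.001, 0.998, -0.057, -0.001]
contact_force: [-5.7, -2.2, 4.5]
gripper_width: 0.0149
grasp_force: 76.1
```

Request:
servo_tool(
  hand=[1, 1, 1, 1, 1, 1, 1, 1],
  translation=[
    [0, 0, 0],
    [0, 0, 0],
    [0, 0, 0],
    [0, 0, 0],
    [0, 0, 0],
    [0, 0, 0],
    [0, 0, 0],
    [0, 0, 0],
  ],
  turn=[
    [0, 0, 3],
    [0, 0, 3],
    [0, 0, 3],
    [0, 0, 3],
    [0, 0, 3],
    [0, 0, 3],
    [0, 0, 3],
    [0, 0, 3],
  ],
)

```text
time: 11.33
ee_pos: [0.4832, -0.1184, 0.1309]
ee_rot: [0.0, 0.988, 0.152, -0.001]
contact_force: [-6.3, -1.5, 5.6]
gripper_width: 0.0145
grasp_force: 76.1
```

Request:
servo_tool(
  hand=[1, 1, 1, 1, 1, 1, 1, 1],
  translation=[
    [0, 0, 0],
    [0, 0, 0],
    [0, 0, 0],
    [0, 0, 0],
    [0, 0, 0],
    [0, 0, 0],
    [0, 0, 0],
    [0, 0, 0],
  ],
  turn=[
    [0, 0, 3],
    [0, 0, 3],
    [0, 0, 3],
    [0, 0, 3],
    [0, 0, 3],
    [0, 0, 3],
    [0, 0, 3],
    [0, 0, 3],
  ],
)

```text
time: 12.0
ee_pos: [0.4831, -0.1182, 0.1309]
ee_rot: [-0.0, 0.935, 0.354, -0.001]
contact_force: [-7.0, -0.7, 5.9]
gripper_width: 0.0146
grasp_force: 76.2
```

Request:
servo_tool(
  hand=[1, 1, 1, 1, 1, 1, 1, 1],
  translation=[
    [0, 0, 0],
    [0, 0, 0],
    [0, 0, 0],
    [0, 0, 0],
    [0, 0, 0],
    [0, 0, 0],
    [0, 0, 0],
    [0, 0, 0],
  ],
  turn=[
    [0, 0, 3],
    [0, 0, 3],
    [0, 0, 3],
    [0, 0, 3],
    [0, 0, 3],
    [0, 0, 3],
    [0, 0, 3],
    [0, 0, 3],
  ],
)

```text
time: 12.67
ee_pos: [0.4829, -0.118, 0.1309]
ee_rot: [-0.001, 0.841, 0.541, -0.001]
contact_force: [-8.0, 0.3, 6.8]
gripper_width: 0.0148
grasp_force: 76.3
```

Request:
servo_tool(
  hand=[1, 1, 1, 1, 1, 1, 1, 1],
  translation=[
    [0, 0, 0],
    [0, 0, 0],
    [0, 0, 0],
    [0, 0, 0],
    [0, 0, 0],
    [0, 0, 0],
    [0, 0, 0],
    [0, 0, 0],
  ],
  turn=[
    [0, 0, 3],
    [0, 0, 3],
    [0, 0, 3],
    [0, 0, 3],
    [0, 0, 3],
    [0, 0, 2],
    [0, 0, 1],
    [0, 0, 0],
  ],
)

```text
time: 13.33
ee_pos: [0.4827, -0.118, 0.1309]
ee_rot: [-0.001, 0.747, 0.665, -0.001]
contact_force: [-9.9, 0.4, 7.6]
gripper_width: 0.0147
grasp_force: 76.3
```

Request:
servo_tool(
  hand=[1, 1, 1, 1],
  translation=[
    [0, 0, 0],
    [0, 0, 0],
    [0, 0, 0],
    [0, 0, 0],
  ],
  turn=[
    [0, 0, 0],
    [0, 0, 0],
    [0, 0, 0],
    [0, 0, 0],
  ],
)

```text
time: 13.67
ee_pos: [0.4827, -0.1179, 0.1309]
ee_rot: [-0.001, 0.747, 0.665, -0.001]
contact_force: [-8.6, 0.8, 8.1]
gripper_width: 0.0146
grasp_force: 76.3
```

```bash
python3 - <<'E'
from h import *
s=env.observe();print(s["time"],s["ee_pos"],s["ee_rot"],s["grasp_force"])
for n in("wrist","scene","top"):
    p,X=cloud(n); cv2.imwrite(f"pics/f_{n}.png",p[...,::-1]); np.save("f_"+n,X)
    print(n,[(np.round(r["point"],3).tolist(),round(r["score"],2)) for r in spotter.search_frame(n,"ramekin_center")[:4]],[(np.round(r["point"],3).tolist(),round(r["score"],2)) for r in spotter.search_frame(n,"lens_front")[:2]])
a=cv2.imread("pics/f_wrist.png");b=cv2.resize(cv2.imread("pics/f_scene.png")[150:250,180:340],(512,320),interpolation=cv2.INTER_CUBIC)
cv2.imwrite("pics/f.png",cv2.resize(np.vstack([a,b]),None,fx=.84,fy=.84)); 
E
```

```text
13.6667 [ 0.48272655 -0.11793055  0.13091341] [-0.00112884  0.74723103  0.66456247 -0.00111225] 76.33082210551947
wrist [([0.495, -0.035, 0.037], 0.75)] []
scene [([0.492, -0.035, 0.047], 0.76)] [([0.489, 0.074, 0.075], 0.62)]
top [([0.495, -0.036, 0.036], 0.74)] [([0.508, 0.102, 0.083], 0.94)]
```

View pics/f.png

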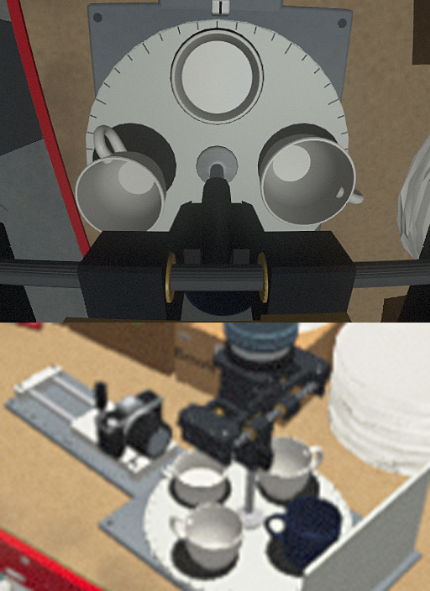

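The wrist view shows the ramekin at (217,78) in line with the stem (217,160) and the deck's lens mark (221,7). Measured bearing is about 82°, against 82.4° for the station. The carriage is home, all pieces stand, and the grip holds.

```bash
python3 -c "
from cell import env
print(env.hand_in())"
```

```text
the job is handed in; nothing more can be done
None
```

I handed the job in with the camera carriage home against its stop, the ramekin in front of the lens (about 0.3° off by my measurement) and the carousel handle still gripped; no verdict came back from the hand-in.

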